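# Check the chopping board's edge with a straightedge, then hold it up level

## Task

Check the near long edge of the wooden chopping board: lay the straightedge flat on the worktop with its long side flush along that edge, centred on it, and let it lie flush there for a second. Then lift it straight up to about 12 cm above the worktop so that I can look at the edge beneath it, and finish while still holding it there in the air: level, still, and in line above the place where it lay. Do not let it tip on the way, and leave everything else where it stands.

Things in the scene. Friction and masses are not known exactly. Their poses are not given: they have to be found in the camera images.
- straightedge: loose flat aluminium bar 200 long (y) x 60 wide (x) x 6 mm, 0.2 to 0.4 kg, flat on the worktop; along its middle an upright wooden grip 70 (y) x 18 (x) mm, 6 to 56 mm above the underside, to be pinched across its 18 mm. Either long side (x = +30 or -30 mm) may be used. Origin: centre of underside, z up. It starts between robot and board, parallel to the near edge within 45 degrees
- grip (a point): centre of the top of the straightedge's wooden grip, 56 mm above its underside
- board: wooden chopping board lying flat, 250 (its x axis) x 360 (its y axis) x 22 mm; it does not slide. Origin: centre of underside, on the worktop; x points away from the robot. The near long edge is the upright face at x = -125 mm, 360 mm long and 22 mm high; a straightedge lying flush against it has its origin at x = -155 mm
- garlic: garlic bulb, 50 mm, on the far half of the board; bystander; origin: centre of underside
- fish_tin: round food tin, 86 mm wide, 40 mm tall, on the far half of the board; bystander; origin: centre of underside
- peeler: black-handled peeler, 170 x 25 x 18 mm, its length along its x axis, on the far half of the board; bystander; origin: centre of underside
- salt_shaker: salt shaker, 44 mm wide, 90 mm tall, on the worktop at the left; bystander; origin: centre of underside
- pepper_mill: dark wooden pepper mill, 58 mm wide, 150 mm tall, on the worktop at the left; bystander; origin: centre of underside
- egg_timer: round wind-up egg timer, 61 mm wide, 52 mm tall, on the worktop at the right; bystander; origin: centre of underside

How it is judged (in metres and radians):
On the way:
1. the straightedge lies flat on the worktop, its whole long side flush (within 3 mm) along the near edge of the board, centred on it within 30 mm, and stays so for most of a second (0.8 s) (x of straightedge in the frame of board between -0.158 and -0.152 m and y of straightedge in the frame of board between -0.03 and 0.03 m and angle between the y axis of straightedge and the y axis of board, either way round below 0.015 rad and height (world z) of straightedge below 0.003 m and angle between straightedge's own z axis and vertical below 0.03 rad and linear speed of straightedge below 0.02 m/s), for 0.8 s.
At the end, for the whole second after the job is handed in: held by the gripper alone, underside 90 to 160 mm above the worktop, level within 3.4 degrees, parallel to the near edge within 4 degrees, within 30 mm across and 45 mm along of the flush place at the middle of that edge, and still (under 20 mm/s, 0.08 rad/s) (height (world z) of straightedge between 0.09 and 0.16 m and angle between straightedge's own z axis and vertical below 0.06 rad and x of straightedge in the frame of board between -0.185 and -0.125 m and y of straightedge in the frame of board between -0.045 and 0.045 m and angle between the y axis of straightedge and the y axis of board, either way round below 0.07 rad and linear speed of straightedge below 0.02 m/s and angular speed of straightedge below 0.08 rad/s and contact force between straightedge and the fingers above 2 N and contact force between straightedge and board below 0.1 N); the arm keeps its last pose, push and grip.
It fails at once if the straightedge is tipped by more than 17 degrees (angle between straightedge's own z axis and vertical above 0.3 rad).
It fails at once if a bystander (garlic, tin, peeler, salt shaker, pepper mill, egg timer) is shifted by more than 25 mm (distance of any of garlic, fish_tin, peeler, salt_shaker, pepper_mill, egg_timer from where it was at the start of the episode above 0.025 m).
It also fails if it takes over 48 s, if anything falls off the work surface, if the arm or the gripper's body presses on something with over 40 N, if the wrist force passes 120 N, or if a joint passes its speed limit or range.

## Robot

A 7-joint arm with a two-finger parallel gripper is mounted at the origin on a cart in front of the work surface, level with it; the furniture and walls round the work are solid. World frame = base frame: x ahead of the robot, y to its left, z up, the work surface at z = 0. Lengths are in mm, angles in rad, forces in N, time in s.
With the tool pointing down it reaches from about 375 to 925 mm from the base axis. Payload 3.1 kg.
Tool frame: the origin (TCP) lies midway between the tips of the shut fingers; the grasp point (between the pads) lies 19 mm behind it; z points along the fingers, y is the line along which they close (so a half turn about z gives the same grasp; the last joint's range is limited). The gripper opens to 85 mm and grips with 20 to 120 N. Pads are 22 mm wide; open, the fingers measure 114 mm over their backs; the gripper's body (76 mm by 85 mm) begins 54 mm behind the grasp point. The pads swing forward as they close: fully open they stand 13 mm farther back than shut.
Start: joints at [-1.41, 0.383, 0.044, 1.598, -0.018, 1.161, -0.05], TCP at [166.325, 628.362, 231.269] pointing down, gripper open.
Joint ranges: [-2.61, 2.61], [-0.41, 2.15], [-1.48, 1.57], [0, 2.5], [-1.57, 4.71], [0.05, 1.97], [-2.85, 2.85]. Speed limits (rad/s): [2.79, 2.79, 3.14, 3.14, 3.14, 3.14, 3.14].

## Interface

Orientations are given as [roll, pitch, yaw] about the fixed x, y, z axes, in that order (R = Rz(yaw) Ry(pitch) Rx(roll)).
In Python, from workcell import readout, cams, robot gives the robot as it stands.
- The arm moves only by the tool apply_moves, never from a script. Its arguments are lists of equal length, an entry for each row: "claw": the opening, from -1 (shut) to 1 (fully open); "offset": the shift along the tool's x, y, z in cm, a list of three; "rot": the turn, a rotation vector about the tool's x, y, z in units of 8 degrees (1.0 is 8 degrees), a list of three. In form: {"claw": [claw, ...], "offset": [[x, y, z], ...], "rot": [[wx, wy, wz], ...]}. A call has 1 to 12 rows; each row is the pose to reach, as a shift and turn from the pose commanded when the call began, along the tool's axes at that moment; what a row does not reach only later rows make up. A row lasts 1/8 s, in which the tool goes at most 62.5 mm and 10.7 degrees, less where a joint would pass 70% of its speed; a pose out of reach is approached as far as the arm can. A call with a gripper value outside its range is refused whole. The fingers move at their own pace and stop on an object; "squeeze" is the grip in N (left out, the last holds). Time passes only in rows, so rows that repeat a pose let the fingers close. It gives the time, the measured TCP pose, the force, the opening and the grip force at its end, in the units of the state.
- readout.observe(): the state, without advancing time (a new reading comes with each control period).
- cams.grab_frame(name): name is "scene" or "top" or "wrist"; returns a dict with "image" (480x640x3 uint8, red, green, blue), "z_map" (480x640 float32, mm along the optical axis (not along the pixel's ray), 0 where there is no reading), "mtx" (3x3 intrinsics, pixels), "view" (4x4, takes a point from world to camera coordinates). Camera axes: x right, y down, z forward; pixel columns grow to the right and rows downward; lengths in mm; the calibration is good to about 2 mm. A picture is of the moment at which its call begins.
- robot.sign_off(): hands the job in; it is judged then, once.
The state is a dict: "time": time; "joint_positions": joint angles; "qvel": joint speeds; "joint_efforts": joint torques, N m; "position": TCP position; "orientation": TCP orientation; "ft_force": force on the tool from outside, world axes, zero at the start; "torque": the same for the moment, N m; "grip_width": finger opening in mm; "finger_force": force on a finger pad.
Only numpy, scipy, OpenCV 4.12 (cv2) and the standard library are available. Lean on these libraries where they do the work, as an engineer would, in place of code of your own. Each camera call takes 0.05 s, during which the arm holds its last target. There are 200 camera calls.

## Working session

There is one attempt and no reset: what is moved stays moved. The work goes in short steps, Python scripts to look and compute and a tool call to move; the robot and the scene stay as the last step left them, time stands still between calls to the robot, and variables do not carry over. Pictures are saved under pics/ and viewed, at most 10 in all, crops included, and the job is handed in when it is done.

Besides the shell and the picture viewer there is one more tool, called after ">>>" as name(argument=value, ...) on one line, values as JSON. apply_moves: Moves the arm, as the interface text tells. Its arguments: {"type":"object","properties":{"claw":{"type":"array"},"offset":{"type":"array"},"rot":{"type":"array"},"squeeze":{"type":"number"}},"required":["claw","offset","rot"]}

```bash
mkdir -p pics; python3 - <<'E'
from workcell import readout,cams,robot
import cv2,numpy as np
print(readout.observe())
ims=[]
for n in("scene","top"):
    f=cams.grab_frame(n); np.savez(f"pics/{n}0.npz",**f); print(n,f["mtx"],f["view"])
    cv2.imwrite(f"pics/{n}0.png",f["image"][...,::-1])
E
```

```text
{'time': 0.0, 'joint_positions': array([-1.40982073,  0.38381648,  0.04381584,  1.59957474, -0.01788164,
        1.16120698, -0.04990966]), 'qvel': array([-8.00215080e-04, -7.63724553e-04, -1.71089381e-03,  5.67020102e-05,
        8.65380230e-04,  2.63654942e-04,  1.23043769e-03]), 'joint_efforts': array([ 2.24785249e-04, -4.33467221e+01,  1.02461860e+00, -2.49509937e+01,
        1.04659202e-02,  1.12999187e-02, -3.83672614e-06]), 'position': array([166.09162038, 627.44559212, 229.89849935]), 'orientation': array([-3.13898343e+00,  1.49466911e-04,  2.88291148e+00]), 'ft_force': array([ 0.09254226, -0.20027369,  0.06374473]), 'torque': array([0.03636336, 0.02297728, 0.02185606]), 'finger_force': 0.0, 'grip_width': 85.44815133702733}
scene [[533.14036151   0.         318.67268835]
 [  0.         533.14036151 237.25097258]
 [  0.           0.           1.        ]] [[ 8.84396655e-01 -4.66337950e-01  1.92736261e-02 -4.58006291e+02]
 [-2.06428435e-01 -4.27854137e-01 -8.79959169e-01  2.25144425e+02]
 [ 4.18604656e-01  7.74254321e-01 -4.74658181e-01  9.37106926e+02]
 [ 0.00000000e+00  0.00000000e+00  0.00000000e+00  1.00000000e+00]]
top [[474.86445022   0.         314.1723417 ]
 [  0.         474.86445022 244.59710142]
 [  0.           0.           1.        ]] [[ 4.34009026e-01 -9.00902823e-01  3.20438043e-03 -1.09767165e+02]
 [-8.78648367e-01 -4.24068392e-01 -2.19415238e-01  5.69109155e+02]
 [ 1.99030684e-01  9.24126701e-02 -9.75626304e-01  9.29641404e+02]
 [ 0.00000000e+00  0.00000000e+00  0.00000000e+00  1.00000000e+00]]
```

View pics/top0.png

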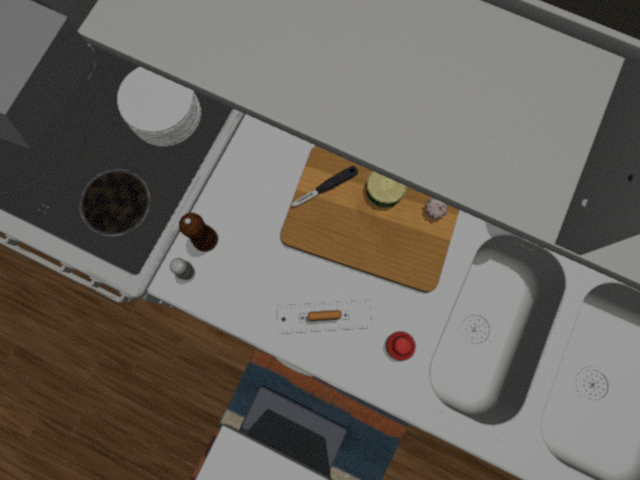

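View pics/scene0.png

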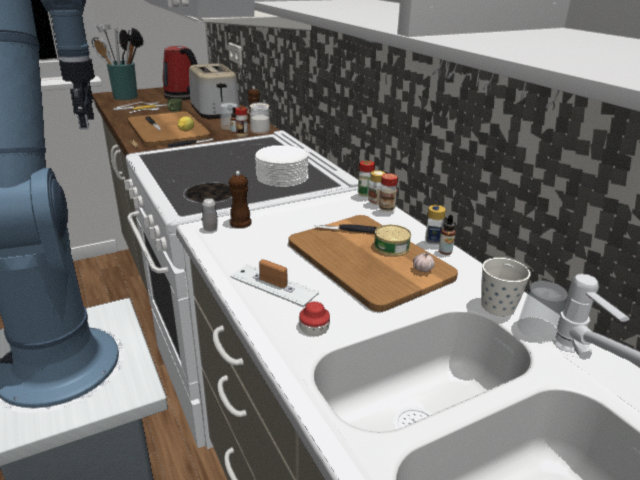

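The top view shows the board with its near edge running from about (282,240) to (436,290). The straightedge is at about (277-370, 300-332), with its grip near (325,315). The mill, shaker and timer all stand clear of the path. In the scene view the grip is at (273,272).

```bash
cat > h.py <<'E'
import numpy as np,cv2
def ray(f,uv,z):
    uv=np.atleast_2d(np.asarray(uv,float)); V=f["view"]; R=V[:3,:3]; c=-R.T@V[:3,3]
    d=np.c_[uv,np.ones(len(uv))]@np.linalg.inv(f["mtx"]).T@R
    return (c+d*((z-c[2])/d[:,2])[:,None])
def cloud(f):
    v,u=np.mgrid[:480,:640]; Z=f["z_map"].astype(float); K=f["mtx"]
    p=np.stack([(u-K[0,2])/K[0,0]*Z,(v-K[1,2])/K[1,1]*Z,Z],-1); V=f["view"]
    return (p-V[:3,3])@V[:3,:3]
def big(m,lo=100):
    n,l,s,_=cv2.connectedComponentsWithStats(m.astype(np.uint8)); i=1+np.argmax(s[1:,4]); return l==i
E
python3 - <<'E'
from h import *
for n in("top","scene"):
    f=dict(np.load(f"pics/{n}0.npz")); im=f["image"]; W=cloud(f)
    hsv=cv2.cvtColor(im,cv2.COLOR_RGB2HSV)
    wood=(hsv[...,0]>5)&(hsv[...,0]<22)&(hsv[...,1]>110)&(hsv[...,2]>60)
    x0=wood.copy()
    win=np.zeros_like(wood); 
    if n=="top": win[140:300,270:470]=1
    else: win[210:310,280:460]=1
    b=big(wood&win)
    print(n,"board z",np.percentile(W[b][:,2],[5,50,95]))
    top=b&(W[...,2]>16) if n=="scene" else b
    c=max(cv2.findContours(b.astype(np.uint8),0,1)[0],key=cv2.contourArea)
    P=ray(f,c[:,0],22)[:,:2].astype(np.float32)
    r=cv2.minAreaRect(P); print("board rect",r, cv2.boxPoints(r).round(1).tolist())
    win[:]=0
    if n=="top": win[305:325,300:350]=1
    else: win[255:295,250:295]=1
    g=big(wood&win); print("grip px",g.sum(),"z",np.percentile(W[g][:,2],[5,50,95]))
    t=g&(W[...,2]>50); print("gripped top rect",cv2.minAreaRect(W[t][:,:2].astype(np.float32)), W[t].mean(0), t.sum())
    # bar plane
    hi=(W[...,2]>3.5)&(W[...,2]<9)
    win[:]=0
    if n=="top": win[293:340,270:380]=1
    else: win[260:310,225:325]=1
    hb=big(cv2.morphologyEx((hi&win).astype(np.uint8),cv2.MORPH_OPEN,np.ones((3,3)))>0)
    print("bar",hb.sum(),cv2.minAreaRect(W[hb][:,:2].astype(np.float32)))
    print("table z",np.percentile(W[270:280,300:340,2] if n=="top" else W[300:310,370:380,2],[5,50,95]))
E
```

```text
top board z [18.01125419 21.14132074 24.40472881]
board rect ((679.3733520507812, 65.92440032958984), (240.7539520263672, 355.2712707519531), 6.540401458740234) [[539.5, 228.6999969482422], [580.0, -124.30000305175781], [819.2000122070312, -96.80000305175781], [778.7000122070312, 256.1000061035156]]
grip px 256 z [50.71978449 55.58746512 59.19269706]
gripped top rect ((415.54632568359375, 72.05547332763672), (53.074920654296875, 96.61200714111328), 77.56648254394531) [437.79930935  66.68033947  59.53850585] 246
bar 403 ((474.7267761230469, 4.279972076416016), (59.06688690185547, 56.06320571899414), 28.297006607055664)
table z [-2.14522748  0.96839698  4.35692386]
scene board z [15.20909575 20.66134477 22.96449846]
board rect ((678.3145751953125, 53.0640869140625), (257.798583984375, 367.8273620605469), 6.278705596923828) [[530.0999755859375, 221.8000030517578], [570.2999877929688, -143.8000030517578], [826.5999755859375, -115.5999984741211], [786.2999877929688, 250.0]]
grip px 513 z [16.16557903 39.42591785 56.744379  ]
gripped top rect ((264.6225891113281, -384.46856689453125), (1003.131103515625, 52.49026870727539), 68.86038208007812) [429.19866711  41.96937278  66.36650821] 149
bar 1036 ((438.5566101074219, 64.82023620605469), (63.94428634643555, 201.73028564453125), 28.670644760131836)
table z [ 8.08577419 19.51847151 23.3513024 ]
```

```bash
cat >> h.py <<'E'
from scipy.spatial.transform import Rotation as Ro
def go(pos,yaw,s):
    """offset (cm) and rot (8 deg units) from state s to upright tool at pos,yaw"""
    A=Ro.from_euler("xyz",s["orientation"]); B=Ro.from_euler("xyz",[np.pi,0,yaw])
    return (A.inv().apply(np.array(pos)-s["position"])/10).round(2),((A.inv()*B).as_rotvec()/np.radians(8)).round(3)
E
python3 - <<'E'
from h import *
from workcell import readout
f=dict(np.load("pics/top0.npz")); hsv=cv2.cvtColor(f["image"],cv2.COLOR_RGB2HSV)
w=(hsv[...,0]>3)&(hsv[...,0]<22)&(hsv[...,1]>90); m=np.zeros_like(w); m[305:325,300:350]=1
g=big(w&m); v,u=np.nonzero(g); P=ray(f,np.c_[u,v],56)[:,:2].astype(np.float32)
print(g.sum(),cv2.minAreaRect(P),P.mean(0))
# near edge of the board: lowest wood pixel in each column
b=np.zeros_like(w); b[140:300,270:470]=1; b=big(w&b&(hsv[...,2]>60))
cols=np.arange(300,425); rows=np.array([np.nonzero(b[:,c])[0].max() for c in cols])+.5
Q=ray(f,np.c_[cols,rows],22)[:,:2].astype(np.float32); print(cv2.fitLine(Q,cv2.DIST_HUBER,0,.01,.01).T)
print(go([438,66,230],np.radians(118.7),readout.observe()))
# bystanders: heights at robot side, roughly
for n,p in dict(mill=(192,224),shaker=(180,266),timer=(401,345)).items(): print(n,cloud(f)[p[1],p[0]])
E
```

```text
270 ((437.796630859375, 66.95047760009766), (17.141847610473633, 66.01194763183594), 29.777311325073242) [437.48273  67.34167]
[[ 1.1578847e-01 -9.9327391e-01  5.6185010e+02  3.4497353e+01]]
(array([-40.65, -47.32,   0.12]), array([-0.016,  0.008,  5.809]))
mill [478.85592595 373.78204691 136.81555875]
shaker [397.77592659 369.39022574  90.91293498]
timer [451.48800077 -98.8206968   52.49408   ]
```

>>> apply_moves(claw=[1, 1, 1, 1, 1, 1, 1, 1, 1, 1, 1, 1], offset=[[-3, -3.5, 0], [-7, -8, 0], [-11, -12.8, 0], [-15, -17.5, 0], [-19, -22, 0], [-23, -27, 0], [-27, -31.5, 0], [-31, -36, 0], [-35, -41, 0], [-38, -44.5, 0], [-40, -46.5, 0], [-40.6, -47.3, 0]], rot=[[0, 0, 0.4], [0, 0, 1], [0, 0, 1.6], [0, 0, 2.2], [0, 0, 2.8], [0, 0, 3.4], [0, 0, 4], [0, 0, 4.5], [0, 0, 5], [0, 0, 5.4], [0, 0, 5.7], [0, 0, 5.8]], squeeze=40)

```text
time: 1.6
position: [438.0, 65.4, 231.1]
orientation: [-3.141, -0.0, 2.069]
ft_force: [-1.3, 0.2, 0.3]
grip_width: 85.8
finger_force: 0.0
```

>>> apply_moves(claw=[1, 1], offset=[[0, 0, 0], [0, 0, 0]], rot=[[0, 0, 0], [0, 0, 0]])

```text
time: 1.85
position: [437.1, 68.8, 231.0]
orientation: [-3.141, -0.001, 2.076]
ft_force: [0.3, -0.3, -0.4]
grip_width: 85.2
finger_force: 0.0
```

```bash
python3 - <<'E'
from h import *
from workcell import readout,cams
s=readout.observe(); print(s)
f=cams.grab_frame("wrist"); np.savez("pics/w1.npz",**f); print(f["mtx"],f["view"])
cv2.imwrite("pics/w1.png",f["image"][...,::-1]); print(go([438,66,230],np.radians(119),s))
E
```

```text
{'time': 1.85, 'joint_positions': array([-0.8442749 , -0.04748776,  0.58841971,  2.09553898,  0.02936864,
        1.08647548,  0.23527089]), 'qvel': array([-0.00437345, -0.00155746, -0.00462756, -0.00133371,  0.00342065,
       -0.00127888,  0.00108284]), 'joint_efforts': array([ 3.39096570e-01, -1.71119857e+01, -3.90601801e-01, -2.41223752e+01,
        4.11955558e-02,  4.55804402e-03, -1.16069834e-03]), 'position': array([437.0593613 ,  68.79844085, 231.00844902]), 'orientation': array([-3.14097075e+00, -5.30496087e-04,  2.07613945e+00]), 'ft_force': array([ 0.34145554, -0.34422267, -0.40982347]), 'torque': array([-0.02153372, -0.04935961, -0.01313534]), 'finger_force': 0.0, 'grip_width': 85.24788724726264}
[[330.95573581   0.         313.7617575 ]
 [  0.         330.95573581 239.89502771]
 [  0.           0.           1.        ]] [[ 8.75453414e-01  4.83302068e-01 -6.55566098e-04 -4.15325068e+02]
 [ 4.60868950e-01 -8.34408062e-01  3.02263125e-01 -1.82838295e+02]
 [ 1.45537384e-01 -2.64919415e-01 -9.53224304e-01  3.35021187e+02]
 [ 0.00000000e+00  0.00000000e+00  0.00000000e+00  1.00000000e+00]]
(array([-0.29, -0.05,  0.1 ]), array([-0.004, -0.004, -0.006]))
```

View pics/w1.png

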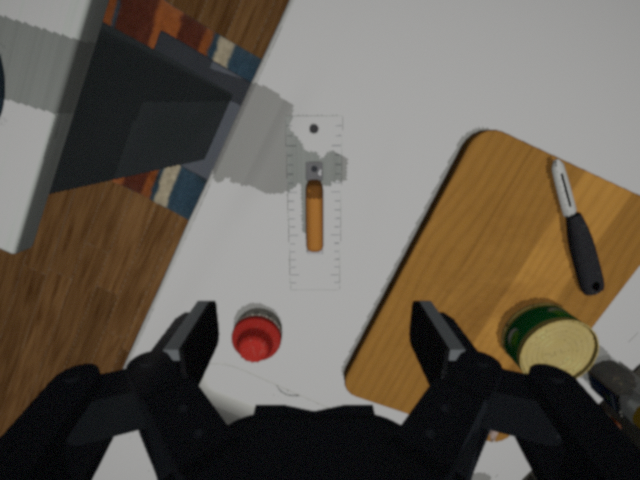

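The wrist view shows the grip at (314,215) and the bar at (290-342, 115-290). The board's near edge runs from about (472,137) to (348,385), and the egg timer is at (257,335), clear of the bar.

```bash
cat >> h.py <<'E'
def wood(f): 
    h=cv2.cvtColor(f["image"],cv2.COLOR_RGB2HSV); return (h[...,0]>3)&(h[...,0]<24)&(h[...,1]>100)&(h[...,2]>75)
E
python3 - <<'E'
from h import *
f=dict(np.load("pics/w1.npz")); w=wood(f); m=np.zeros_like(w)
m[170:260,295:335]=1; g=big(w&m); v,u=np.nonzero(g)
P=ray(f,np.c_[u,v],56)[:,:2].astype(np.float32); print(g.sum(),u.min(),u.max(),v.min(),v.max(),cv2.minAreaRect(P),P.mean(0))
# near edge, leftmost wood per row
m[:]=0; m[100:420,345:640]=1; b=big(w&m); rows=np.arange(155,365,3)
px=np.array([(np.nonzero(b[r])[0].min()-.5,r) for r in rows]); Q=ray(f,px,22)[:,:2].astype(np.float32)
L=cv2.fitLine(Q,cv2.DIST_HUBER,0,.01,.01).ravel(); n=np.array([L[1],-L[0]]); print(L,"yaw",np.degrees(np.arctan2(-L[0],L[1]) if L[1]>0 else np.arctan2(L[0],-L[1])),"resid",np.std((Q-L[2:])@n))
v,u=np.nonzero(b); B=ray(f,np.c_[u,v],22)[:,:2]; d=L[:2]*np.sign(L[1]); n=np.array([d[1],-d[0]])
off=(B-L[2:])@n; k=(off>20)&(off<120); t=(B[k]-L[2:])@d; print("extent",t.min(),t.max(),"mid",L[2:]+d*(t.min()+t.max())/2, off.max())
# bar outline: dark ticks
for n_,p in dict(tl=(288,116),tr=(343,116),bl=(290,290),br=(341,290)).items(): print(n_,ray(f,p,6).round(1))
E
```

```text
1001 306 321 185 250 ((436.6943664550781, 67.70820617675781), (14.979724884033203, 66.0350341796875), 29.280040740966797) [436.5376    68.584206]
[ 1.1388711e-01 -9.9349368e-01  5.5765112e+02  6.6495094e+01] yaw 6.5394397 resid 0.33075657
extent -192.18373739548807 162.9595104205179 mid [559.31525441  51.97805195] 282.6079045929312
tl [[366.2 140.3   6. ]]
tr [[416.5 168.1   6. ]]
bl [[461. -36.   6.]]
br [[515.7  -5.7   6. ]]
```

>>> apply_moves(claw=[1, 1, 1, 1, 1, 1, 1, 1, 1], offset=[[-0.2, 0, 3], [-0.2, 0, 7], [-0.2, 0, 11], [-0.2, 0, 14.5], [-0.2, 0, 17.5], [-0.2, 0, 19.5], [-0.2, 0, 20.8], [-0.2, 0, 21.3], [-0.2, 0, 21.3]], rot=[[0, 0, 0], [0, 0, 0], [0, 0, 0], [0, 0, 0], [0, 0, 0], [0, 0, 0], [0, 0, 0], [0, 0, 0], [0, 0, 0]])

```text
time: 3.02
position: [439.0, 65.8, 18.5]
orientation: [3.141, -0.0, 2.074]
ft_force: [0.3, -0.7, 1.4]
grip_width: 85.0
finger_force: 0.0
```

>>> apply_moves(claw=[-1, -1, -1, -1, -1, -1, -1, -1], offset=[[0, 0, 0], [0, 0, 0], [0, 0, 0], [0, 0, 0], [0, 0, 0], [0, 0, 0], [0, 0, 0], [0, 0, 0]], rot=[[0, 0, 0], [0, 0, 0], [0, 0, 0], [0, 0, 0], [0, 0, 0], [0, 0, 0], [0, 0, 0], [0, 0, 0]], squeeze=50)

```text
time: 4.03
position: [439.2, 65.6, 18.5]
orientation: [3.141, 0.0, 2.073]
ft_force: [-0.5, 0.5, 4.0]
grip_width: 17.5
finger_force: 49.7
```

```bash
python3 - <<'E'
from h import *
from workcell import readout,cams
s=readout.observe(); print(s)
f=cams.grab_frame("wrist"); np.savez("pics/w2.npz",**f)
cv2.imwrite("pics/w2.png",f["image"][...,::-1])
E
```

```text
{'time': 4.025, 'joint_positions': array([-0.71051869,  0.37600163,  0.52256519,  2.24103974, -0.33276761,
        0.59622893,  0.56194226]), 'qvel': array([ 0.00060223, -0.00035277,  0.00036443,  0.00050636, -0.00162965,
       -0.00020154, -0.00177246]), 'joint_efforts': array([ 8.81165382e-02, -2.65191364e+01,  4.11423638e+00, -1.32458469e+01,
        3.98401506e-03, -1.94792720e-01, -8.64373374e-03]), 'position': array([439.15970761,  65.58936385,  18.54474052]), 'orientation': array([3.14094520e+00, 2.46441959e-05, 2.07299740e+00]), 'ft_force': array([-0.51065312,  0.4651603 ,  4.01369159]), 'torque': array([-0.0303368 ,  0.2115519 , -0.05164817]), 'finger_force': 49.714245200157166, 'grip_width': 17.53192610950856}
```

View pics/w2.png

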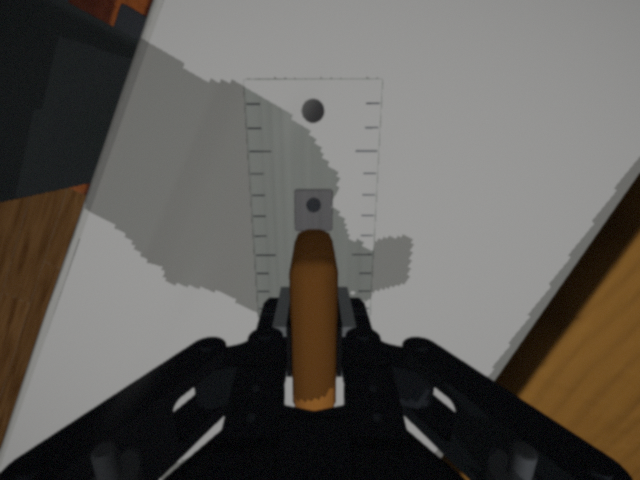

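The grip is pinched centrally: width is 17.5 mm, and the bar's sides at columns 245 and 383 are symmetric about the fingers. Next I lift it, carry it to a 10 mm stand-off and turn it parallel to the edge.

>>> apply_moves(claw=[-1, -1, -1, -1, -1, -1, -1, -1, -1, -1, -1, -1], offset=[[0, 0, -0.5], [0, 0, -1.5], [0, 0, -3], [0, 0, -4], [-0.5, 0.6, -4], [-1.5, 1.8, -4], [-2.7, 3.1, -4], [-3.9, 4.4, -4], [-4.8, 5.5, -4], [-5.3, 6, -4], [-5.45, 6.2, -4], [-5.45, 6.2, -4]], rot=[[0, 0, 0], [0, 0, 0], [0, 0, 0], [0, 0, 0], [0, 0, 0.3], [0, 0, 0.8], [0, 0, 1.4], [0, 0, 2], [0, 0, 2.45], [0, 0, 2.7], [0, 0, 2.78], [0, 0, 2.78]], squeeze=60)

```text
time: 5.58
position: [519.0, 47.5, 58.0]
orientation: [-3.141, 0.0, 1.685]
ft_force: [0.1, 0.7, -1.0]
grip_width: 17.1
finger_force: 58.6
```

>>> apply_moves(claw=[-1, -1], offset=[[0, 0, 0], [0, 0, 0]], rot=[[0, 0, 0], [0, 0, 0]])

```text
time: 5.82
position: [518.9, 47.8, 58.2]
orientation: [-3.141, -0.0, 1.685]
ft_force: [-1.0, 0.5, -1.4]
grip_width: 17.3
finger_force: 58.6
```

```bash
python3 - <<'E'
from h import *
from workcell import readout,cams
s=readout.observe(); print(s)
f=cams.grab_frame("wrist"); np.savez("pics/w3.npz",**f)
cv2.imwrite("pics/w3.png",f["image"][...,::-1]); f=cams.grab_frame("top"); np.savez("pics/t3.npz",**f)
E
```

```text
{'time': 5.825, 'joint_positions': array([-0.71256491,  0.44150496,  0.63578052,  2.05675465, -0.37851518,
        0.7583971 ,  0.27131105]), 'qvel': array([ 0.00116866, -0.00080958,  0.00241826, -0.0032323 , -0.00037417,
       -0.00220365, -0.00086892]), 'joint_efforts': array([ 1.56127807e-02, -3.31033266e+01,  6.87865332e+00, -1.80239367e+01,
        8.07821198e-03,  4.47506580e-03,  1.78407281e-04]), 'position': array([518.8595212 ,  47.7651527 ,  58.23989984]), 'orientation': array([-3.14120485e+00, -4.32130008e-04,  1.68511524e+00]), 'ft_force': array([-0.964375  ,  0.45947393, -1.40105388]), 'torque': array([-0.0351568 ,  0.00205884, -0.00584391]), 'finger_force': 58.602415323257446, 'grip_width': 17.30584730651363}
```

View pics/w3.png

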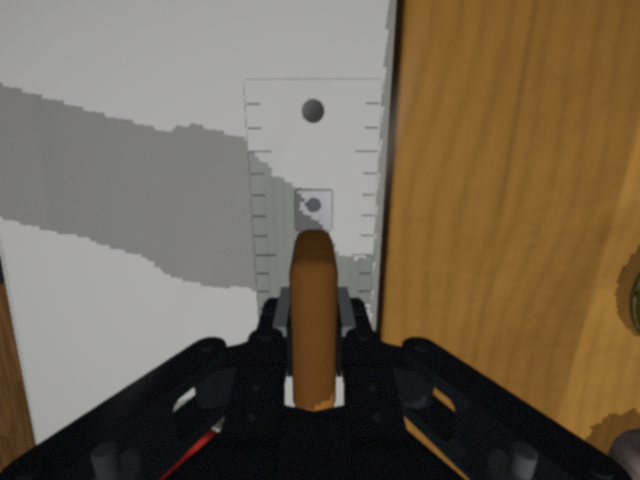

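The bar is held parallel, its right side at columns 383 down to 372. The board's near edge lies just beyond it, from (400,5) to (380,330).

```bash
python3 - <<'E'
from h import *
f=dict(np.load("pics/w3.npz")); w=wood(f); m=np.zeros_like(w); m[:340,375:]=1; b=big(w&m); rows=np.arange(5,320,4)
px=np.array([(np.nonzero(b[r])[0].min()-.5,r) for r in rows])
Q=ray(f,px,22)[:,:2].astype(np.float32); L=cv2.fitLine(Q,cv2.DIST_HUBER,0,.01,.01).ravel(); d=L[:2]*np.sign(L[1]); n=np.array([d[1],-d[0]])
print("edge yaw",np.degrees(np.arctan2(-d[0],d[1])),"resid",np.std((Q-L[2:])@n),"x at y=48",L[2]+d[0]/d[1]*(48-L[3]))
print("gap TCP->edge",(L[2:]-[518.9,47.7])@n, "bar yaw",np.degrees(1.6851)-90, "Q range",Q.min(0),Q.max(0))
gr=cv2.cvtColor(f["image"],cv2.COLOR_RGB2GRAY).astype(float)
# bar sides via dark line pixels
for side,(a,c0,c1,c2) in dict(L=(245,0,0,0),R=(383,0,0,0)).items():
    pts=[]
    for r in range(85,290,3):
        x=(245+(r-79)*12/220) if side=="L" else 383-(r-79)*11/220
        seg=gr[r,int(x)-4:int(x)+5]; pts.append((int(x)-4+seg.argmin(),r))
    P=ray(f,pts,46)[:,:2].astype(np.float32); l=cv2.fitLine(P,cv2.DIST_HUBER,0,.01,.01).ravel(); e=l[:2]*np.sign(l[1])
    print(side,np.degrees(np.arctan2(-e[0],e[1])),"dist to TCP",(l[2:]-[518.9,47.7])@np.array([e[1],-e[0]]))
print("end",ray(f,(313,79),46))
E
```

```text
edge yaw 6.5192146 resid 0.22890282 x at y=48 560.41907
gap TCP->edge 41.28467396157178 bar yaw 6.549118057495022 Q range [544.7224    23.826908] [563.5555  186.95738]
L 7.054845 dist to TCP -30.004091321962484
R 6.075191 dist to TCP 30.019298302985224
end [[506.62281782 147.62632055  46.        ]]
```

>>> apply_moves(claw=[-1, -1, -1, -1, -1, -1, -1], offset=[[0, 0, 1], [0, 0, 2.2], [0, 0, 3.2], [0, 0, 3.7], [0, 0, 3.9], [0, 0, 3.95], [0, 0, 3.95]], rot=[[0, 0, 0], [0, 0, 0], [0, 0, 0], [0, 0, 0], [0, 0, 0], [0, 0, 0], [0, 0, 0]])

```text
time: 6.8
position: [519.7, 47.6, 19.0]
orientation: [3.141, -0.0, 1.685]
ft_force: [-1.0, 0.0, -1.9]
grip_width: 17.6
finger_force: 58.6
```

>>> apply_moves(claw=[-1, -1, -1, -1, -1, -1, -1, -1], offset=[[0, 0.3, 0], [0, 0.6, 0], [0, 0.8, 0], [0, 0.9, 0], [0, 1, 0], [0, 1.05, 0], [0, 1.1, 0], [0, 1.1, 0]], rot=[[0, 0, 0], [0, 0, 0], [0, 0, 0], [0, 0, 0], [0, 0, 0], [0, 0, 0], [0, 0, 0], [0, 0, 0]])

```text
time: 7.8
position: [530.2, 48.8, 18.8]
orientation: [-3.142, 0.0, 1.685]
ft_force: [-0.7, 0.2, -2.7]
grip_width: 17.3
finger_force: 58.6
```

>>> apply_moves(claw=[-1, -1, -1, -1], offset=[[0, 0, 0.06], [0, 0.06, 0.1], [0, 0.12, 0.1], [0, 0.12, 0.1]], rot=[[0, 0, 0], [0, 0, 0], [0, 0, 0], [0, 0, 0]])

```text
time: 8.3
position: [530.3, 48.8, 18.7]
orientation: [-3.139, -0.001, 1.685]
ft_force: [-5.5, -0.4, 8.9]
grip_width: 17.6
finger_force: 60.3
```

```bash
python3 - <<'E'
from h import *
from workcell import readout,cams
s=readout.observe(); print(s["position"],s["orientation"],s["ft_force"],s["torque"])
f=cams.grab_frame("wrist"); np.savez("pics/w4.npz",**f); cv2.imwrite("pics/w4.png",cv2.resize(f["image"][0:340,330:430,::-1],None,fx=1.7,fy=1.7,interpolation=cv2.INTER_NEAREST))
w=wood(f); m=np.zeros_like(w); m[:340,365:]=1; b=big(w&m); rows=np.arange(5,320,4)
px=np.array([(np.nonzero(b[r])[0].min()-.5,r) for r in rows])
Q=ray(f,px,22)[:,:2].astype(np.float32); L=cv2.fitLine(Q,cv2.DIST_HUBER,0,.01,.01).ravel(); d=L[:2]*np.sign(L[1]); n=np.array([d[1],-d[0]])
print("edge yaw",np.degrees(np.arctan2(-d[0],d[1])),"gap",(L[2:]-s["position"][:2])@n)
E
```

```text
[530.30411322  48.84568581  18.66202047] [-3.13864991e+00 -1.45554533e-03  1.68480520e+00] [-5.5095101  -0.35488509  8.88980761] [-0.10141237  0.89896079  0.00670791]
edge yaw 6.6393094 gap 30.10950856338235
```

View pics/w4.png

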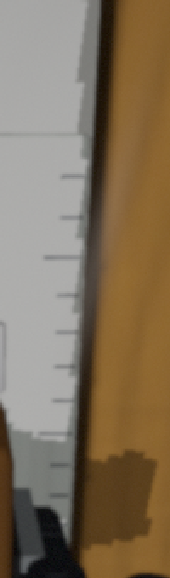

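The crop shows the bar's ticked side meeting the board's dark edge face with no worktop left between them. The measured gap is 30.1 mm, which is flush. I'll nudge once more and hold.

>>> apply_moves(claw=[-1, -1, -1, -1, -1, -1, -1, -1, -1, -1, -1, -1], offset=[[0, 0.05, -0.03], [0, 0.1, -0.04], [0, 0.1, -0.04], [0, 0.1, -0.04], [0, 0.1, -0.04], [0, 0.1, -0.04], [0, 0.1, -0.04], [0, 0.1, -0.04], [0, 0.1, -0.04], [0, 0.1, -0.04], [0, 0.1, -0.04], [0, 0.1, -0.04]], rot=[[0, 0, 0], [0, 0, 0], [0, 0, 0], [0, 0, 0], [0, 0, 0], [0, 0, 0], [0, 0, 0], [0, 0, 0], [0, 0, 0], [0, 0, 0], [0, 0, 0], [0, 0, 0]])

```text
time: 9.85
position: [530.4, 48.8, 18.7]
orientation: [-3.137, -0.002, 1.685]
ft_force: [-6.3, -0.1, 9.7]
grip_width: 17.3
finger_force: 60.0
```

```bash
python3 - <<'E'
from h import *
from workcell import readout,cams
s=readout.observe(); print(s["position"],s["orientation"],s["ft_force"],s["torque"])
f=cams.grab_frame("wrist"); np.savez("pics/w5.npz",**f)
w=wood(f); m=np.zeros_like(w); m[:340,365:]=1; b=big(w&m); rows=np.arange(5,320,4)
px=np.array([(np.nonzero(b[r])[0].min()-.5,r) for r in rows])
Q=ray(f,px,22)[:,:2].astype(np.float32); L=cv2.fitLine(Q,cv2.DIST_HUBER,0,.01,.01).ravel(); d=L[:2]*np.sign(L[1]); n=np.array([d[1],-d[0]])
print("edge yaw",np.degrees(np.arctan2(-d[0],d[1])),"gap",(L[2:]-s["position"][:2])@n)
gr=cv2.cvtColor(f["image"],cv2.COLOR_RGB2GRAY); print([ (r,gr[r,366:400:2].tolist()) for r in (95,180,260)])
E
```

```text
[530.39122594  48.83912288  18.73971753] [-3.13694274e+00 -1.55367174e-03  1.68472428e+00] [-6.30523966 -0.10324848  9.66928322] [-0.12855076  1.15604432  0.03820501]
edge yaw 6.685264 gap 30.03936375775105
[(95, [170, 172, 170, 171, 171, 172, 171, 158, 111, 50, 27, 32, 45, 73, 94, 105, 112]), (180, [172, 172, 170, 150, 130, 121, 92, 70, 63, 64, 71, 91, 100, 109, 109, 110, 110]), (260, [133, 128, 124, 111, 70, 30, 25, 43, 77, 98, 105, 107, 108, 109, 108, 106, 103])]
```

Force in z is still high, so friction could be holding the bar. I'll relieve the downward press while keeping the push, which tells friction apart from board contact.

>>> apply_moves(claw=[-1, -1, -1, -1, -1, -1], offset=[[0, 0, -0.03], [0, 0, -0.06], [0, 0.05, -0.08], [0, 0.1, -0.08], [0, 0.1, -0.08], [0, 0.1, -0.08]], rot=[[0, 0, 0], [0, 0, 0], [0, 0, 0], [0, 0, 0], [0, 0, 0], [0, 0, 0]])

```text
time: 10.65
position: [530.9, 48.9, 18.8]
orientation: [-3.136, -0.001, 1.684]
ft_force: [-7.3, -0.7, 8.3]
grip_width: 17.5
finger_force: 59.9
```

>>> apply_moves(claw=[-1, -1, -1, -1], offset=[[0, 0, -0.05], [0, 0, -0.1], [0, 0, -0.1], [0, 0, -0.1]], rot=[[0, 0, 0], [0, 0, 0], [0, 0, 0], [0, 0, 0]])

```text
time: 11.15
position: [530.9, 48.9, 18.8]
orientation: [-3.137, -0.0, 1.684]
ft_force: [-5.5, -0.6, -0.7]
grip_width: 17.4
finger_force: 58.9
```

>>> apply_moves(claw=[-1, -1, -1, -1], offset=[[0, 0, -0.05], [0, 0, -0.1], [0, 0, -0.1], [0, 0, -0.1]], rot=[[0, 0, 0], [0, 0, 0], [0, 0, 0], [0, 0, 0]])

```text
time: 11.65
position: [531.0, 48.9, 19.7]
orientation: [-3.137, 0.0, 1.685]
ft_force: [-5.5, 0.1, -4.8]
grip_width: 17.3
finger_force: 58.5
```

The sideways force stays at -5.5 N with the bar off the worktop, so it really is against the board. I'll set it down again and hold it there.

>>> apply_moves(claw=[-1, -1, -1, -1, -1, -1, -1, -1, -1, -1, -1, -1], offset=[[0, 0, 0.05], [0, 0, 0.1], [0, 0, 0.1], [0, 0, 0.1], [0, 0, 0.1], [0, 0, 0.1], [0, 0, 0.1], [0, 0, 0.1], [0, 0, 0.1], [0, 0, 0.1], [0, 0, 0.1], [0, 0, 0.1]], rot=[[0, 0, 0], [0, 0, 0], [0, 0, 0], [0, 0, 0], [0, 0, 0], [0, 0, 0], [0, 0, 0], [0, 0, 0], [0, 0, 0], [0, 0, 0], [0, 0, 0], [0, 0, 0]])

```text
time: 13.15
position: [531.0, 48.9, 19.4]
orientation: [-3.136, -0.001, 1.685]
ft_force: [-7.8, -0.0, 0.6]
grip_width: 17.2
finger_force: 59.5
```

```bash
python3 - <<'E'
from h import *
from workcell import readout,cams
s=readout.observe(); print(s["position"],s["orientation"],s["ft_force"])
f=cams.grab_frame("wrist"); np.savez("pics/w6.npz",**f)
w=wood(f); m=np.zeros_like(w); m[:340,365:]=1; b=big(w&m); rows=np.arange(5,320,4)
px=np.array([(np.nonzero(b[r])[0].min()-.5,r) for r in rows])
Q=ray(f,px,22)[:,:2].astype(np.float32); L=cv2.fitLine(Q,cv2.DIST_HUBER,0,.01,.01).ravel(); d=L[:2]*np.sign(L[1]); n=np.array([d[1],-d[0]])
print("edge yaw",np.degrees(np.arctan2(-d[0],d[1])),"gap",(L[2:]-s["position"][:2])@n)
gr=cv2.cvtColor(f["image"],cv2.COLOR_RGB2GRAY).astype(float)
for side in "LR":
    pts=[]
    for r in range(85,290,3):
        x=(245+(r-79)*12/220) if side=="L" else 383-(r-79)*11/220
        pts.append((int(x)-4+gr[r,int(x)-4:int(x)+5].argmin(),r))
    P=ray(f,pts,6)[:,:2].astype(np.float32); l=cv2.fitLine(P,cv2.DIST_HUBER,0,.01,.01).ravel(); e=l[:2]*np.sign(l[1])
    print(side,np.degrees(np.arctan2(-e[0],e[1])),(l[2:]-s["position"][:2])@np.array([e[1],-e[0]]))
E
```

```text
[530.97031143  48.90005236  19.37684644] [-3.13645590e+00 -6.26431132e-04  1.68458596e+00] [-7.77578516 -0.01337736  0.63690933]
edge yaw 6.634167 gap 29.45874370728414
L 6.8630123 -30.559545329826143
R 6.8712225 30.75751044172358
```

Flush is confirmed: measured gap 29.5 mm, yaw within 0.3°, held more than 1 s. Next I release the side push and lift straight up.

>>> apply_moves(claw=[-1, -1, -1, -1, -1, -1, -1, -1, -1, -1, -1, -1], offset=[[0, -0.15, 0], [0, -0.3, -0.1], [0, -0.4, -0.6], [0, -0.4, -1.5], [0, -0.4, -3], [0, -0.4, -5], [0, -0.4, -7], [0, -0.4, -9], [0, -0.4, -10.5], [0, -0.4, -11.4], [0, -0.4, -11.9], [0, -0.4, -12]], rot=[[0, 0, 0], [0, 0, 0], [0, 0, 0], [0, 0, 0], [0, 0, 0], [0, 0, 0], [0, 0, 0], [0, 0, 0], [0, 0, 0], [0, 0, 0], [0, 0, 0], [0, 0, 0]])

```text
time: 14.7
position: [529.3, 48.7, 139.9]
orientation: [-3.141, 0.0, 1.685]
ft_force: [0.3, 0.1, -1.9]
grip_width: 17.1
finger_force: 59.0
```

>>> apply_moves(claw=[-1, -1, -1, -1, -1, -1], offset=[[0, 0, 0], [0, 0, 0], [0, 0, 0], [0, 0, 0], [0, 0, 0], [0, 0, 0]], rot=[[0, 0, 0], [0, 0, 0], [0, 0, 0], [0, 0, 0], [0, 0, 0], [0, 0, 0]])

```text
time: 15.45
position: [529.5, 48.7, 140.0]
orientation: [-3.142, 0.0, 1.685]
ft_force: [-0.2, 0.2, -1.9]
grip_width: 17.5
finger_force: 59.0
```

```bash
python3 - <<'E'
from h import *
from workcell import readout,cams
s=readout.observe(); print(s["position"],s["orientation"],s["ft_force"],abs(s["qvel"]).max())
f=cams.grab_frame("scene"); cv2.imwrite("pics/s7.png",f["image"][...,::-1])
E
```

```text
[529.46621101  48.69714349 139.97286138] [-3.14159009e+00  2.30580611e-05  1.68484012e+00] [-0.21778927  0.1740975  -1.93180581] 0.0018929032845522182
```

View pics/s7.png

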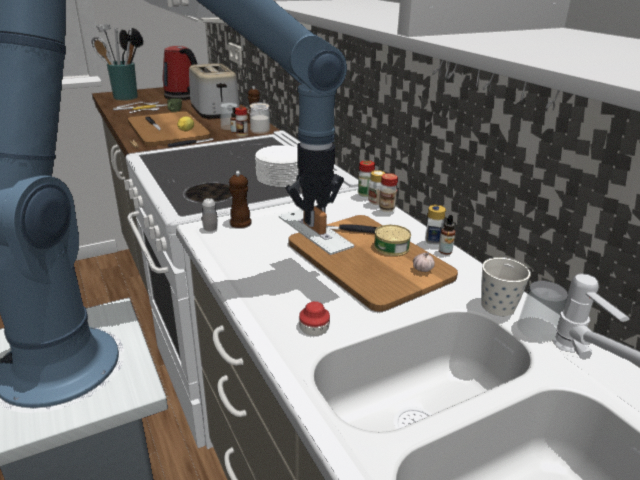

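The bar is held level in the air, at about (315,232), with its shadow on the worktop. All bystanders are where they were at the start.

```bash
python3 -c "
from workcell import robot
print(robot.sign_off())"
```

```text
the job is handed in; nothing more can be done
None
```

The straightedge lay flush and centred along the board's near edge for over a second, then was lifted to about 12 cm and handed in held level and still there; the sign-off gave no verdict.

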